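# Nip a tube in the clamping slide and lock it

## Task

Slide the orange-handled carriage along its bed until its sprung pad nips the aluminium tube flat against the steel fence with the pad pushed in about 4 mm on its spring; do not ram it. Then swing the red-knobbed lock lever over to the red mark, about 60 degrees on its scale. Leave the nipped tube and everything else on the table undisturbed.

Things in the scene. Friction and masses are not known exactly. Their poses are not given: they have to be found in the camera images.
- bed: dark steel slide bed fixed to the table, 120 (x) by 440 (y) by 30 high, origin under its middle on the table. The carriage slides along its y. The lock lever's foot (60 x 50 x 35 high) stands at x -85, y -190, with an upright round scale plate that bears the red mark
- beam (a point): middle of the square aluminium bridge beam over the bed, 30 x 30, 460 long along the bed's y, underside 155 above the table, on blue posts 50 behind (+x) at y +-205. An upright gripper strikes it at the carriage handle: come from the -x side, the tool leaning back to -x by 30 to 40 degrees
- carriage: grey block 80 (x) by 70 (y) by 40 high, origin under its middle, axes as the bed's; slides to +y (fence) with about 14 N dry friction and stays put. A spindle on its +y face carries a black pad 50 wide, 32 high. The spindle setting is not measured: the free pad's face is 55 to 71 from the origin along +y. The pad gives 1.5 N per mm for 10 mm, then is solid
- handle (a point): grip point of the orange upright handle on the carriage: bar 20 (x) by 16 (y), standing on the carriage top (40 below this point) and ending 15 above it; the point is 80 above and 35 to -x of the carriage origin, i.e. 110 above the table. Grip it across y
- fence: steel stop block bolted on the bed, 100 (x) by 20 (y) by 60 high, origin under its middle, axes as the bed's; its -y face (10 from the origin) is the stop face
- work: loose square aluminium tube, about 0.14 kg, 90 long (x) by 50 (y) by 50 high, origin under its middle, lying on the bed a little short of the fence and slightly askew; flush on the fence its origin is 35 from the fence's towards -y
- lock (a joint): angle of the lock lever, rad: 0 leaning 50 degrees from upright to the bed's -y, growing as it swings up and over to +y (upright at 0.87), the red mark at 1.05 (60 degrees), end stop at 1.6. It stays where it is left; about 3 N at the knob. It starts between 0 and 0.25
- lock_knob (a point): centre of the red knob on the end of the lock lever, a drum 26 in diameter and 24 wide with flat ends across the bed's x: 80 from the lever's pivot, which lies at x -105, y -190, height 50 in the bed's frame with its axis along the bed's x
- angle: loose offcut of aluminium angle, 90 long along its y, legs 30; origin under its middle
- magnet: loose flat red welding magnet, 60 x 45 x 16 high; origin under its middle
- pin: loose upright brass dowel, 28 diameter, 50 high; origin under its middle
- driver: loose screwdriver with a yellow handle, lying, 200 long along its x, handle 26 thick; origin under its middle
- spanner: loose steel spanner, 180 long along its x, 8 thick; origin under its middle
There are look-alikes about, which are no part of the job. What is shaped like the work but blue or brown is not meant.

How it is judged (in metres and radians):
On the way, in this order (a step that is already met when the one before it is completed fails the run):
1. the tube is nipped flush against the fence with a pad force of 3.2 to 10.5 N while the lock lever is still open (below 0.5 rad) (contact force between carriage and work between 3.2 and 10.5 N and y of work in the frame of fence above -0.0375 m and angle between the y axis of work and the y axis of fence, either way round below 0.06 rad and z of work in the frame of fence below 0.006 m and value of joint lock below 0.5 rad), for 0.3 s.
2. the lock lever is at the red mark (0.91 to 1.19 rad) (value of joint lock between 0.91 and 1.19 rad), for 0.2 s.
At the end, for the whole second after the job is handed in: The carriage rests with its pad pressing the tube with 3.2 to 10.5 N (pushed in about 2 to 7 mm), the tube lies on the bed flush to the fence (gap under 2.5 mm, within 0.06 rad), and the lock lever rests at the red mark, 1.05 rad give or take 0.14 (all of step 2 and contact force between carriage and work between 3.2 and 10.5 N and y of work in the frame of fence above -0.0375 m and angle between the y axis of work and the y axis of fence, either way round below 0.06 rad and z of work in the frame of fence below 0.006 m and linear speed of carriage below 0.005 m/s and velocity of joint lock between -0.05 and 0.05 rad/s); the robot touches nothing.
It fails at once if the tube is rammed: over 25 N between carriage and tube (contact force between carriage and work above 25 N).
It fails at once if a bystander (angle, magnet, pin, screwdriver, spanner) is moved by more than 20 mm (distance of any of angle, magnet, pin, driver, spanner from where it was at the start of the episode above 0.02 m).
It also fails if it takes over 67 s, if anything falls off the work surface, if the arm or the gripper's body presses on something with over 40 N, if the wrist force passes 120 N, or if a joint passes its speed limit or range.

## Robot

A 6-joint arm with a two-finger parallel gripper is mounted at the origin on the work surface. World frame = base frame: x ahead of the robot, y to its left, z up, the work surface at z = 0. Lengths are in m, angles in degrees, forces in N, time in s.
With the tool pointing down it reaches from about 0.4 to 0.825 m from the base axis. Payload 7 kg.
Tool frame: the origin (TCP) lies on the centre line of the jaws, within the pads' length; the fingertips stand 19 mm ahead of it and the grasp point (between the pads) is the TCP (r.tips_ahead is the distance from the TCP to the fingertips, in m); z points along the fingers, y is the line along which they close (so a half turn about z gives the same grasp; the last joint's range is limited). The gripper opens to 88 mm and grips with 3 to 60 N. Pads are 19 mm wide; open, the fingers measure 130 mm over their backs; the gripper's body (78 mm by 193 mm) begins 47 mm behind the grasp point.
Start: joints at [85.491, 20.546, 0.682, 0, -70.136, -16.507], TCP at [0.242, 0.63, 0.246] pointing down, gripper open.
Joint ranges: [-176.03, 176.03], [-82.01, 121.73], [-58.28, 71.71], [-173.87, 95.51], [-174.79, -0.11], [-173.66, 173.66]. Speed limits (degrees/s): [136.94, 136.94, 172.46, 180, 180, 180].

## Interface

Orientations are given as [roll, pitch, yaw] about the fixed x, y, z axes, in that order (R = Rz(yaw) Ry(pitch) Rx(roll)).
In Python, from plant import r, viewer, close_job gives the robot as it stands. The module is installed in compiled form; this text tells all that it offers.
- The arm moves only by the tool arm_command, never from a script. Its arguments are lists of equal length, an entry for each row: "travel": the shift along the world's x, y, z scaled (see below), a list of three; "delta_rot": the turn, a rotation vector about the world's x, y, z scaled (see below), a list of three. In form: {"travel": [[dx, dy, dz], ...], "delta_rot": [[rx, ry, rz], ...]}. A call has 1 to 20 rows; each row is the pose to reach, as a shift and turn from the pose commanded when the call began; what a row does not reach only later rows make up. The controller multiplies each number of a shift by 0.5 m and each number of a turn by 90 degrees. A row lasts 1/8 s, in which the tool goes at most 62.5 mm and 10.7 degrees, less where a joint would pass 70% of its speed; a pose out of reach is approached as far as the arm can. A call with a number of a shift or a turn outside -1 to 1 is refused whole. A call with a gripper value outside its range is refused whole. "grip" is the opening, from 0 (shut) to 1 (fully open), set as the call begins (left out, the last holds). The fingers move at their own pace and stop on an object; "newtons" is the grip in N (left out, the last holds). Time passes only in rows, so rows that repeat a pose let the fingers close. It gives the time, the measured TCP pose, the force, the opening and the grip force at its end, in the units of the state.
- r.get_state(): the state, without advancing time (a new reading comes with each control period).
- viewer.capture(name): name is "side" or "top" or "wrist"; returns a dict with "img" (400x640x3 uint8, red, green, blue), "camera_matrix" (3x3 intrinsics, pixels), "R" (3x3) and "t" (3): a world point X has camera coordinates R X + t; the wrist camera has in their place "mount" (4x4, takes a point from camera to tool coordinates, whose origin is the TCP and whose axes are the flange's). Camera axes: x right, y down, z forward; pixel columns grow to the right and rows downward; lengths in m; the calibration is good to about 2 mm. A picture is of the moment at which its call begins: read the wrist's pose just before it. There is no depth.
- close_job(): hands the job in; it is judged then, once.
The state is a dict: "time_s": time; "joints": joint angles; "qd": joint speeds; "joint_torque": joint torques, N m; "tcp_pos": TCP position; "eef_rot": TCP orientation; "contact_force": force on the tool from outside, world axes, zero at the start; "moment": the same for the moment, N m; "gripper_width": finger opening in m; "gripper_force": force on a finger pad.
Only numpy, scipy, OpenCV 4.12 (cv2) and the standard library are available. Lean on these libraries where they do the work, as an engineer would, in place of code of your own. Each camera call takes 0.05 s, during which the arm holds its last target. There are 200 camera calls.

## Working session

There is one attempt and no reset: what is moved stays moved. The work goes in short steps, Python scripts to look and compute and a tool call to move; the robot and the scene stay as the last step left them, time stands still between calls to the robot, and variables do not carry over. Pictures are saved under pics/ and viewed, at most 12 in all, crops included, and the job is handed in when it is done.

Besides the shell and the picture viewer there is one more tool, called after "Emit:" as name(argument=value, ...) on one line, values as JSON. arm_command: Moves the arm, as the interface text tells. Shifts and turns lie within -1 to 1; 1 stands for 0.5 m of shift or 90 degrees of turn. Its arguments: {"type":"object","properties":{"travel":{"type":"array"},"delta_rot":{"type":"array"},"grip":{"type":"number"},"newtons":{"type":"number"}},"required":["travel","delta_rot"]}

```bash
mkdir -p pics; cat > h.py <<'E'
import numpy as np, cv2, pickle
from plant import r, viewer, close_job
def snap(n,f):
    s=r.get_state(); c=viewer.capture(n); cv2.imwrite(f'pics/{f}.png',c['img'][:,:,::-1]); c['s']=s
    pickle.dump(c,open(f'pics/{f}.pkl','wb')); return c
E
python3 - <<'E'
from h import *
for n in('top','side'):
    c=snap(n,n+'0'); print(n,c['camera_matrix'].tolist(),c['R'].round(4).tolist(),c['t'].round(4).tolist())
print(r.get_state())
E
```

```text
top [[508.51876553990036, 0.0, 328.9299560484753], [0.0, 508.51876553990036, 203.8189250343651], [0.0, 0.0, 1.0]] [[-0.0219, -0.9998, 0.0009], [-0.9878, 0.0215, -0.1543], [0.1542, -0.0043, -0.988]] [0.1119, 0.6137, 1.1988]
side [[451.35821171613594, 0.0, 313.52980064746765], [0.0, 451.35821171613594, 196.22670344334733], [0.0, 0.0, 1.0]] [[0.809, -0.5878, -0.004], [-0.4331, -0.5915, -0.68], [0.3974, 0.5519, -0.7332]] [-0.4326, 0.4011, 1.1443]
{'time_s': 0.1, 'joints': array([ 8.54905344e+01,  2.05872551e+01,  6.40718346e-01, -1.70228895e-02,
       -7.01342468e+01, -1.65060987e+01]), 'qd': array([-0.03211958,  0.00809754,  0.08216476, -0.02859902,  0.16344879,
        0.04143402]), 'joint_torque': array([-2.54306702e-03, -5.84166062e+01,  2.93751132e+01,  7.01552823e+00,
        1.01453962e-02, -5.32030185e-05]), 'tcp_pos': array([0.24196059, 0.62973183, 0.24473232]), 'eef_rot': array([ 1.79917998e+02, -7.60995951e-03, -2.10213548e+01]), 'contact_force': array([-0.69985165,  0.24199926, -0.2061131 ]), 'moment': array([-0.00528023,  0.03084411,  0.02511839]), 'gripper_force': 0.0, 'gripper_width': 0.0877441961677274}
```

View pics/top0.png

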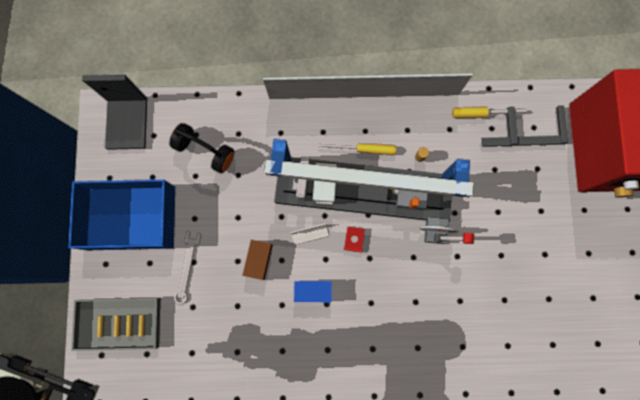

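View pics/side0.png

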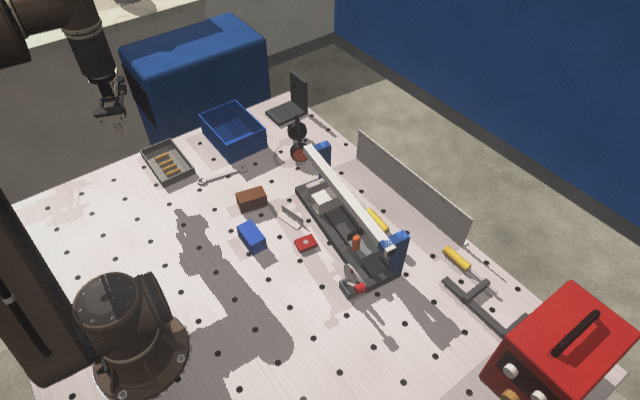

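The top view shows the bed spanning about (275..455, 165..220), the silver-white tube near (324,190), the orange handle near (415,202) and the red knob near (468,238). The look-alikes are the brown block (257,260) and the blue block (312,291). The work is the bare aluminium one lying on the bed. I'll enlarge both views to confirm.

```bash
python3 - <<'E'
import cv2
a=cv2.imread('pics/top0.png')[130:260,255:485]; b=cv2.imread('pics/side0.png')[135:305,280:420]
cv2.imwrite('pics/topc.png',cv2.resize(a,None,fx=3.4,fy=3.4,interpolation=cv2.INTER_CUBIC))
cv2.imwrite('pics/sidec.png',cv2.resize(b,None,fx=3.5,fy=3.5,interpolation=cv2.INTER_CUBIC))
E
```

```text
(no output)
```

View pics/topc.png

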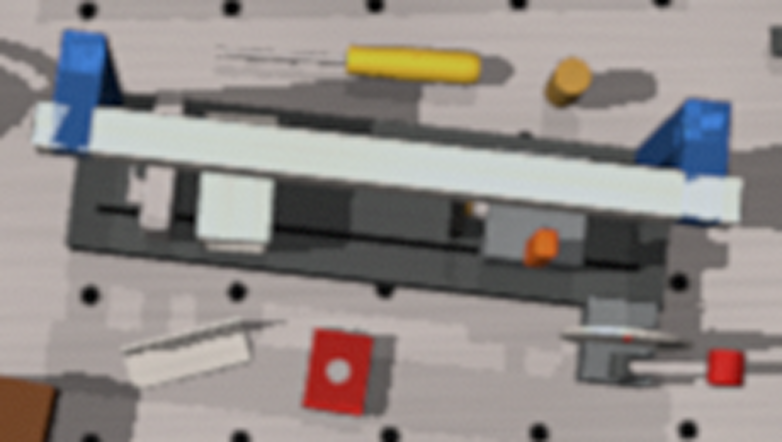

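View pics/sidec.png

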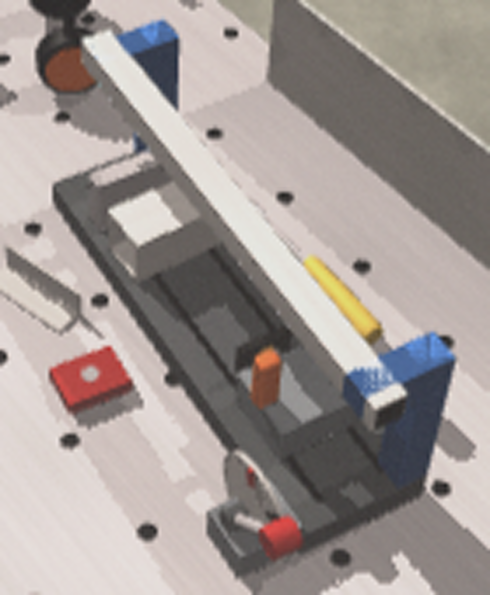

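The crops confirm it: the aluminium tube on the bed is at top crop (235,207) and side crop (155,230). It sits just short of the fence at top crop (157,195). The handle top is at top crop (546,240) and side crop (267,357). The knob is at top crop (725,368) and side crop (281,536). The magnet, angle, driver and pin are clear of the handle.

```bash
cat > fit.py <<'E'
from h import *
from scipy.optimize import least_squares
T,S=[pickle.load(open(f'pics/{n}0.pkl','rb')) for n in('top','side')]
def proj(c,X):
    p=c['camera_matrix']@(c['R']@X+c['t']); return p[:2]/p[2]
t=lambda u,v:(T,np.array([255+u/3.4,130+v/3.4])); s=lambda u,v:(S,np.array([280+u/3.5,135+v/3.5]))
# params: x,y,yaw, beamx, carriage y, lock, fence y
def pts(q):
    bx,cy,a,fy=q[3:7]
    kn=[-.105,-.19-.08*np.sin(np.radians(50)-a),.05+.08*np.cos(np.radians(50)-a)]
    return [(t(68,245),[-.06,.22,.03]),(s(53,188),[-.06,.22,.03]),(s(418,497),[.06,-.22,0]),
    (t(37,103),[bx+.015,.23,.185]),(t(742,178),[bx+.015,-.23,.185]),(s(365,403),[bx-.015,-.23,.185]),(s(403,385),[bx+.015,-.23,.185]),(s(85,42),[bx-.015,.23,.185]),(s(115,32),[bx+.015,.23,.185]),
    (t(546,240),[-.035,cy,.125]),(s(267,357),[-.035,cy,.125]),(t(725,366),kn),(s(281,536),kn),(t(173,228),[-.05,fy-.01,.06])]
def W(q,p):
    c,s_=np.cos(q[2]),np.sin(q[2]); return np.array([q[0]+c*p[0]-s_*p[1],q[1]+s_*p[0]+c*p[1],p[2]])
if __name__=='__main__':
    f=lambda q:np.concatenate([proj(m[0],W(q,p))-m[1] for m,p in pts(q)])
    o=least_squares(f,[.55,0,-.08,0,-.1,.1,.17],loss='soft_l1'); q=o.x
    print(q.round(4)); print(f(q).reshape(-1,2).round(1).tolist()); np.save('q.npy',q)
    print('handle',W(q,[-.035,q[4],.11]),'knob',W(q,pts(q)[11][1]),'yawdeg',np.degrees(q[2]))
    def inv(c,px,z):
        d=c['R'].T@np.linalg.inv(c['camera_matrix'])@[*px,1]; C=-c['R'].T@c['t']; X=C+d*(z-C[2])/d[2]
        e=X[:2]-q[:2]; k,l=np.cos(q[2]),np.sin(q[2]); return [round(k*e[0]+l*e[1],4),round(-l*e[0]+k*e[1],4)]
    for n,z,ps in(('tubetop',.08,[t(197,237),t(270,242),t(198,173),t(273,180),s(108,210),s(125,252),s(187,230),s(160,188)]),
      ('fence',.09,[t(140,230),t(173,228),t(173,168)]),('magnet',.016,[t(315,330),t(372,335),t(303,405),t(362,414)]),
      ('cartop',.07,[t(482,255),t(583,265),t(585,213)]),('pin',.05,[t(574,72)])):
        print(n,[inv(m[0],m[1],z) for m in ps])
E
python3 fit.py
```

```text
[ 0.6581  0.0095 -0.1369 -0.0075 -0.1158  0.0696  0.1495]
[[-1.3, -1.0], [-0.4, -1.8], [1.4, -0.3], [-0.1, -1.0], [0.5, 0.5], [2.0, 2.3], [1.0, 2.8], [-1.9, -0.8], [-2.0, -1.0], [-0.1, -0.3], [0.1, 0.1], [-0.0, 0.2], [-0.5, 0.1], [-0.1, 1.7]]
handle [ 0.60766429 -0.10038469  0.11      ] knob [ 0.52033179 -0.22137639  0.10556072] yawdeg -7.845240357730392
tubetop [[np.float64(-0.0535), np.float64(0.1209)], [np.float64(-0.0511), np.float64(0.0696)], [np.float64(-0.0079), np.float64(0.1257)], [np.float64(-0.0068), np.float64(0.0725)], [np.float64(-0.0515), np.float64(0.1205)], [np.float64(-0.0619), np.float64(0.0693)], [np.float64(-0.0015), np.float64(0.0661)], [np.float64(0.0026), np.float64(0.1222)]]
fence [[np.float64(-0.0547), np.float64(0.1605)], [np.float64(-0.0507), np.float64(0.1378)], [np.float64(-0.0083), np.float64(0.143)]]
magnet [[np.float64(-0.102), np.float64(0.0298)], [np.float64(-0.1008), np.float64(-0.0122)], [np.float64(-0.1576), np.float64(0.0325)], [np.float64(-0.1592), np.float64(-0.0109)]]
cartop [[np.float64(-0.0415), np.float64(-0.0804)], [np.float64(-0.0404), np.float64(-0.152)], [np.float64(-0.003), np.float64(-0.1503)]]
pin [[np.float64(0.1044), np.float64(-0.1368)]]
```

```bash
cat > mv.py <<'E'
from h import *
from scipy.spatial.transform import Rotation as Ro
from fit import W
q=np.load('q.npy')
def cmd(p,lean=37,roll=180,yaw=None):
    """bed-frame point -> travel, delta_rot numbers"""
    s=r.get_state(); yaw=np.degrees(q[2]) if yaw is None else yaw
    R=Ro.from_euler('xyz',[roll,0,0],degrees=True); R=Ro.from_euler('ZY',[yaw,-lean],degrees=True)*R
    c=Ro.from_euler('xyz',s['eef_rot'],degrees=True)
    return ((W(q,p)-s['tcp_pos'])/.5).round(4),((R*c.inv()).as_rotvec(degrees=True)/90).round(4)
E
python3 - <<'E'
from mv import *
L=np.radians(37)
print(cmd([-.037-.12*np.sin(L),q[4],.108+.12*np.cos(L)]))
E
```

```text
(array([ 0.5844, -1.44  , -0.0818]), array([-0.1018, -0.3991,  0.1416]))
```

Emit:
arm_command(travel=[[0.03, -0.1, 0.06], [0.07, -0.2, 0.08], [0.11, -0.3, 0.1], [0.15, -0.4, 0.1], [0.19, -0.5, 0.1], [0.23, -0.6, 0.1], [0.28, -0.72, 0.1], [0.28, -0.72, 0.1]], delta_rot=[[0, 0, 0], [0, 0, 0.05], [0, 0, 0.1], [0, 0, 0.1416], [0, 0, 0.1416], [0, 0, 0.1416], [0, 0, 0.1416], [0, 0, 0.1416]], grip=0.8, newtons=35)

```text
time_s: 1.1
tcp_pos: [0.3827, 0.2668, 0.2957]
eef_rot: [-180.0, 0.0, -8.5]
contact_force: [-1.0, 0.6, 0.6]
gripper_width: 0.0704
gripper_force: 0.0
```

```bash
python3 - <<'E'
from mv import *
L=np.radians(37)
print(r.get_state()['joints'],cmd([-.037-.12*np.sin(L),q[4],.108+.12*np.cos(L)]))
E
```

```text
[ 5.91595503e+01 -1.42442029e+00 -1.97103248e+01 -5.06222004e-03
 -7.17128696e+01  2.23556096e+01] (array([ 0.303 , -0.7141, -0.1837]), array([-0.0584, -0.407 ,  0.0069]))
```

Emit:
arm_command(travel=[[0.04, -0.1, 0], [0.08, -0.2, 0], [0.12, -0.3, 0], [0.17, -0.4, 0], [0.21, -0.5, 0], [0.25, -0.6, 0], [0.3, -0.714, 0], [0.3, -0.714, -0.05], [0.303, -0.714, -0.1], [0.303, -0.714, -0.184], [0.303, -0.714, -0.184], [0.303, -0.714, -0.184]], delta_rot=[[0, 0, 0], [0, -0.06, 0], [-0.02, -0.14, 0], [-0.03, -0.22, 0], [-0.04, -0.3, 0], [-0.05, -0.36, 0.007], [-0.058, -0.407, 0.007], [-0.058, -0.407, 0.007], [-0.058, -0.407, 0.007], [-0.058, -0.407, 0.007], [-0.058, -0.407, 0.007], [-0.058, -0.407, 0.007]])

```text
time_s: 2.6
tcp_pos: [0.5436, -0.0958, 0.2344]
eef_rot: [-179.1, -34.1, -7.5]
contact_force: [0.6, -0.0, 0.2]
gripper_width: 0.0699
gripper_force: 0.0
```

```bash
python3 - <<'E'
from mv import *
L=np.radians(37)
print(r.get_state()['joints'],cmd([-.037,q[4],.108]))
c=snap('wrist','w1'); print(c['mount'].round(4).tolist(),c['camera_matrix'].round(1).tolist())
E
```

```text
[  7.52620582  -7.57416732 -58.21700223  51.34793869  -9.52672331
  26.55078738] (array([ 0.1242, -0.0086, -0.2527]), array([-0.0127, -0.031 , -0.0101]))
[[-0.0002, -0.9678, -0.2518, 0.068], [1.0, -0.0001, -0.0004, -0.0005], [0.0004, -0.2518, 0.9678, -0.1387], [0.0, 0.0, 0.0, 1.0]] [[296.0, 0.0, 318.5], [0.0, 296.0, 203.2], [0.0, 0.0, 1.0]]
```

View pics/w1.png

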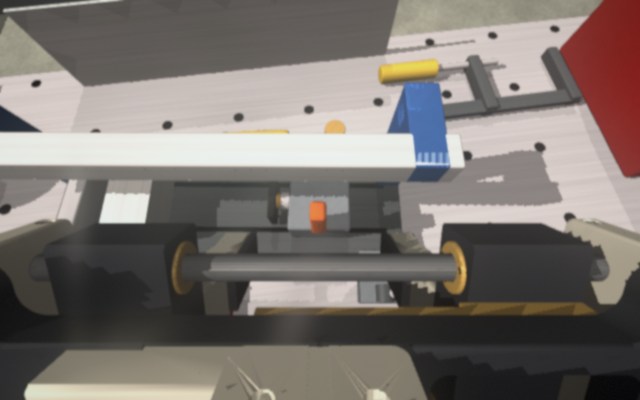

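The wrist view shows the handle top at (317,204), centred between the fingers, with the beam above it and the pad to its left. I'll check the aim against the fit.

```bash
python3 - <<'E'
from mv import *
c=pickle.load(open('pics/w1.pkl','rb')); s=c['s']
R=Ro.from_euler('xyz',s['eef_rot'],degrees=True).as_matrix()
def pw(X):
    tl=R.T@(X-s['tcp_pos']); M=np.linalg.inv(c['mount']); p=c['camera_matrix']@(M[:3,:3]@tl+M[:3,3]); return (p[:2]/p[2]).round(1)
print(pw(W(q,[-.035,q[4],.125])),'beam corners -y end top +x/-x',[pw(W(q,[x,-.23,.185])) for x in (q[3]+.015,q[3]-.015)],pw(W(q,[q[3]-.015,-.23,.155])))
E
```

```text
[317.2 210.6] beam corners -y end top +x/-x [array([462.8, 136.7]), array([468.7, 171.4])] [452.2 186.9]
```

Emit:
arm_command(travel=[[0.02, -0.002, -0.04], [0.04, -0.004, -0.08], [0.062, -0.005, -0.12], [0.062, -0.005, -0.12], [0.062, -0.005, -0.12]], delta_rot=[[0, 0, 0], [0, 0, 0], [0, 0, 0], [0, 0, 0], [0, 0, 0]])

```text
time_s: 3.28
tcp_pos: [0.5765, -0.1041, 0.1991]
eef_rot: [-178.3, -31.9, -7.5]
contact_force: [-0.6, 0.4, 0.4]
gripper_width: 0.0698
gripper_force: 0.0
```

```bash
python3 - <<'E'
from mv import *
s=r.get_state();print(s['joints'],s['eef_rot'],s['tcp_pos'],cmd([-.037,q[4],.108]))
E
```

```text
[ -1.91249767  -0.71208017 -58.22177984  66.42408821  -1.40785091
  18.85090413] [-178.34109164  -31.91188348   -7.48730082] [ 0.57649988 -0.10409569  0.19909369] (array([ 0.0584,  0.008 , -0.1822]), array([-0.0226, -0.054 , -0.0144]))
```

```bash
cat > kin.py <<'E'
from mv import *
from scipy.optimize import least_squares
A=np.array
D=[([85.4905,20.5873,.6407,-.017,-70.134,-16.506],[.24196,.62973,.24473],[179.918,-.0076,-21.021]),
([59.15955,-1.42442,-19.71032,-.00506,-71.71287,22.35561],[.3827,.2668,.2957],[-180,0,-8.5]),
([7.5262,-7.57417,-58.217,51.34794,-9.52672,26.55079],[.5436,-.0958,.2344],[-179.1,-34.1,-7.5]),
([-1.9125,-.71208,-58.22178,66.42409,-1.40785,18.8509],[.5765,-.1041,.19909],[-178.34,-31.91,-7.487])]
def fk(j,k):
    a0,h,L1,L2,e,d,s1,s4,s6,o6=k
    j=A(j); Rx=lambda t:Ro.from_euler('x',t,degrees=True); Ry=lambda t:Ro.from_euler('y',t,degrees=True); Rz=lambda t:Ro.from_euler('z',t,degrees=True)
    R1=Rz(j[0]*s1); R2=R1*Ry(j[1]); R3=R2*Ry(-j[2])
    p=R1.apply([a0,0,h])+R2.apply([0,0,L1])+R3.apply([L2,0,e])
    R5=R3*Rx(s4*j[3])*Ry(-j[4])
    R6=R5*Rx(s6*j[5]+o6)          # tool z along local x
    return p+R6.apply([d,0,0]), R6.apply([1,0,0]), R6
def fit():
    best=None
    for s1 in(1,-1):
     for s4 in(1,-1):
      f=lambda k:np.concatenate([np.r_[A(p)-fk(j,[*k,s1,s4,1,0])[0], .3*(Ro.from_euler('xyz',e,degrees=True).apply([0,0,1])-fk(j,[*k,s1,s4,1,0])[1])] for j,p,e in D])
      o=least_squares(f,[0,.4,.35,.35,.03,.2])
      if best is None or o.cost<best[0]: best=(o.cost,[*o.x,s1,s4],f(o.x))
    return best
if __name__=='__main__':
    b=fit(); print(b[0],A(b[1]).round(4)); print(b[2].reshape(-1,6).round(3)); k=[*b[1],1,0]; np.save('k.npy',k)
E
python3 kin.py
```

```text
0.04073603159288786 [-0.1699  1.1637  0.7105  0.7184 -0.279   1.084   1.     -1.    ]
[[ 0.19  -0.027  0.007 -0.    -0.     0.   ]
 [ 0.174 -0.083 -0.004  0.    -0.    -0.   ]
 [-0.037 -0.031 -0.004  0.    -0.     0.   ]
 [ 0.033 -0.062  0.    -0.     0.    -0.   ]]
```

```bash
sed -i 's/a0,h,L1,L2,e,d,s1,s4,s6,o6=k/a0,h,L1,L2,e,d,w,s1,s4,s6,o6=k/; s/apply(\[a0,0,h\])/apply([a0,w,h])/; s/\.03,\.2\])/.03,.2,-.19])/' kin.py; python3 kin.py
```

```text
0.004240720604902519 [ 0.3586 -0.3696  0.5531  0.0187  0.2147  0.091  -0.1552  1.     -1.    ]
[[ 0.037  0.    -0.008 -0.    -0.     0.   ]
 [ 0.029 -0.023  0.005  0.    -0.    -0.   ]
 [ 0.013  0.002  0.009  0.    -0.     0.   ]
 [-0.009  0.073 -0.007 -0.     0.    -0.   ]]
```

```bash
sed -i 's/e,d,w,s1,s4/e,d,w,w2,s1,s4/; s/return p+R6/p=p+(R3*Rx(s4*j[3])).apply([0,w2,0]); return p+R6/; s/\.03,\.2,-.19\])/.03,.2,0,-.19])/' kin.py; python3 kin.py
```

```text
3.9863430237750974e-08 [ 1.000e-04  1.987e-01  6.015e-01  4.635e-01  0.000e+00  3.589e-01
  0.000e+00 -1.918e-01  1.000e+00 -1.000e+00]
[[-0.  0. -0. -0. -0.  0.]
 [ 0. -0.  0.  0. -0. -0.]
 [ 0.  0.  0.  0. -0.  0.]
 [-0. -0. -0. -0.  0. -0.]]
```

```bash
cat >> kin.py <<'E'
lo=A([-176,-82,-58.2,-173.8,-174.7,-.2]); lo=A([-176.03,-82.01,-58.28,-173.87,-174.79,-173.66])+1; hi=A([176.03,121.73,71.71,95.51,-.11,173.66])-1
k=list(np.load('k.npy')) if __name__!='__main__' else None
def tilt(lean,flip=0,yaw=None):
    yaw=np.degrees(q[2]) if yaw is None else yaw
    return Ro.from_euler('ZY',[yaw,-lean],degrees=True)*Ro.from_euler('x',180,degrees=True)*Ro.from_euler('z',180*flip,degrees=True)
def zx(R6,s=None): # tool rotation matrix from R6: local x->tool z
    return R6
def ik(P,R,n=40,seed=None):
    # J6 calibrated: tool frame = R6 * C
    C=CAL; out=[]; rng=np.random.default_rng(0)
    def f(j):
        p,_,R6=fk(j,k); return np.r_[p-P,.3*((R*(R6*C).inv()).as_rotvec())]
    for i in range(n):
        x0=rng.uniform(lo,hi) if seed is None else np.clip(seed,lo,hi)
        o=least_squares(f,x0,bounds=(lo,hi),x_scale=30)
        if o.cost<1e-8 and not any(np.abs(o.x-z).max()<2 for z in out): out.append(o.x)
        if seed is not None: break
    return out
if __name__!='__main__':
    for s6 in(1,-1):
        k[-2]=s6
        Cs=[fk(j,k)[2].inv()*Ro.from_euler('xyz',e,degrees=True) for j,p,e in D]
        sp=max((Cs[0].inv()*c).magnitude() for c in Cs)
        if sp<.02: CAL=Cs[1]; break
    else: print('cal fail')
E
cat > t.py <<'E'
from kin import *
for cy in(q[4],.03):
  for lean in(30,35,40):
    for fl in(0,1):
      for z in ik(W(q,[-.037,cy,.108]),tilt(lean,fl),24): print(round(cy,3),lean,fl,z.round(1))
E
python3 t.py
cat > t.py <<'E'
from kin import *
j,p,e=D[1]; print(len(ik(A(p),Ro.from_euler('xyz',e,degrees=True),20)))
rng=np.random.default_rng(1)
for cy in(q[4],.03):
  for lean in(30,40):
    for fl in(0,1):
      P=W(q,[-.037,cy,.108]);R=tilt(lean,fl)
      def f(j):
        p,_,R6=fk(j,k); return np.r_[p-P,.3*((R*(R6*CAL).inv()).as_rotvec())]
      os=sorted([least_squares(f,rng.uniform(lo,hi),bounds=(lo,hi),x_scale=30) for _ in range(20)],key=lambda o:o.cost)
      print(round(cy,3),lean,fl,os[0].cost,os[0].x.round(1),f(os[0].x).round(3))
E
python3 t.py
```

```text
1
-0.116 30 0 0.000485782643802161 [  3.3  10.4 -52.6  49.3  -2.8  30.8] [ 0.002 -0.004  0.011 -0.015 -0.024 -0.007]
-0.116 30 1 0.0004872641688968714 [   3.3   10.3  -52.6   49.4   -2.8 -149.3] [ 0.002 -0.004  0.011 -0.015 -0.024 -0.007]
-0.116 40 0 0.0009132039586779438 [ -2.9  12.5 -30.9 -64.5  -1.1 150.8] [-0.004 -0.007 -0.015 -0.014  0.033 -0.015]
-0.116 40 1 0.0009126524401374312 [ -3.   12.5 -30.9 -64.7  -1.1 -28.9] [-0.004 -0.007 -0.015 -0.014  0.033 -0.015]
0.03 30 0 0.0003486586343842265 [  7.3  11.3 -54.8  94.5  -7.9 -18.4] [ 0.002  0.002  0.011  0.003 -0.023  0.004]
0.03 30 1 0.00034937570574485787 [  7.3  11.3 -54.8  94.5  -7.9 161.6] [ 0.002  0.002  0.011  0.003 -0.023  0.004]
0.03 40 0 8.25870104787299e-05 [ -12.8   12.9  -39.  -158.3   -3.  -107.9] [ 0.     0.003 -0.003  0.009  0.003  0.007]
0.03 40 1 8.205199884705366e-05 [ -12.8   12.9  -39.  -158.3   -3.    72.1] [ 0.     0.003 -0.003  0.009  0.003  0.007]
```

```bash
cat > t.py <<'E'
from kin import *
rng=np.random.default_rng(1)
lo2=lo.copy();hi2=hi.copy();hi2[4]=-3
Rb=Ro.from_euler('z',np.degrees(q[2]),degrees=True)
def solve(cy,lean,n=14,z=.108,x=-.037):
  P=W(q,[x,cy,z]);res=[]
  def f(v):
    p,_,R6=fk(v[:6],k); T=(Rb.inv()*R6*CAL).as_matrix()
    # tool y along +-bed y ; lean given
    g=T[:,1]*np.sign(T[1,1])
    return np.r_[(p-P)*30,g[0],g[2],3*(np.arctan2(T[0,2],-T[2,2])-np.radians(lean))]
  for _ in range(n):
    o=least_squares(f,rng.uniform(lo2,hi2),bounds=(lo2,hi2),x_scale=30,max_nfev=150)
    v=o.x;e=f(v)
    res.append((o.cost,v.round(1),(e[:3]/.03).round(1),np.degrees(e[3:5]).round(1),round(np.degrees(e[5])/3,1)))
  res.sort(key=lambda a:a[0]); out=[]
  for a in res:
    if a[0]<.1 and not any(np.abs(a[1]-b[1]).max()<4 for b in out): out.append(a)
  return out
for cy in(q[4],.03):
  for lean in(20,25,30,35):
    print('cy',round(cy,3),'lean',lean)
    for a in solve(cy,lean)[:4]: print('  ',round(a[0],4),a[1],'mm',a[2],'yaw-ish,tilt deg',a[3],'lean',a[4])
E
time python3 t.py
```

```text
cy -0.116 lean 20
   0.0 [ 11.3  12.9 -42.6  22.9 -16.8  49.9] mm [ 0. -0. -0.] yaw-ish,tilt deg [-0. -0.] lean -0.0
   0.0 [  11.3   12.9  -42.6   22.9  -16.8 -130.1] mm [ 0.  0. -0.] yaw-ish,tilt deg [-0.  0.] lean -0.0
   0.0178 [ -9.   11.1 -56.   94.5  -3.  172.7] mm [-0.1  0.1 -0.9] yaw-ish,tilt deg [ 5.  -1.6] lean 3.1
cy -0.116 lean 25
   0.002 [  5.   11.4 -51.8  43.6  -3.1  34.8] mm [ 0.  -0.1  0.1] yaw-ish,tilt deg [-1.3  2.9] lean -0.6
   0.002 [   5.    11.4  -51.8   43.5   -3.1 -145.2] mm [ 0.  -0.1  0.1] yaw-ish,tilt deg [-1.3  2.9] lean -0.6
cy -0.116 lean 30
   0.0099 [  8.9  11.6 -45.    9.   -3.   66.6] mm [ 0.  -0.1  0.1] yaw-ish,tilt deg [-3.9  6.9] lean -0.5
   0.0099 [   8.9   11.6  -45.     8.9   -3.  -113.4] mm [ 0.  -0.1  0.1] yaw-ish,tilt deg [-3.9  6.9] lean -0.5
   0.0671 [ -27.7   11.8  -43.9 -172.9   -3.    98.9] mm [-0.4  0.  -1.7] yaw-ish,tilt deg [ 6.7 -9.3] lean 5.8
   0.0672 [ -27.7   11.8  -43.9 -172.9   -3.   -81.1] mm [-0.4  0.  -1.7] yaw-ish,tilt deg [ 6.7 -9.3] lean 5.8
cy -0.116 lean 35
   0.0146 [  7.8  11.5 -39.5 -14.   -3.   91.2] mm [ 0. 
[... 1165 characters left out ...]
 [  21.9   12.6  -42.     1.8   -3.  -117.5] mm [ 0.1 -0.3  0.1] yaw-ish,tilt deg [-7.3 13.3] lean -1.1
   0.0805 [ -13.9   12.8  -42.6 -172.9   -3.   -92.3] mm [-0.5 -0.1 -2.1] yaw-ish,tilt deg [ 2.  -2.6] lean 7.5
cy 0.03 lean 35
   0.0469 [ 19.8  12.5 -36.3 -22.2  -3.   89.7] mm [ 0.1 -0.3 -0.1] yaw-ish,tilt deg [-9.9 14.4] lean -0.4
   0.0469 [ 19.8  12.5 -36.3 -22.2  -3.  -90.2] mm [ 0.1 -0.3 -0.1] yaw-ish,tilt deg [-9.9 14.4] lean -0.4
   0.0579 [ 19.3  15.9 -55.6  94.5 -30.1 -31.7] mm [0.1 0.5 0.8] yaw-ish,tilt deg [  9.2 -14.7] lean -2.9
   0.0579 [ 19.3  15.9 -55.6  94.5 -30.2 148.3] mm [0.1 0.5 0.8] yaw-ish,tilt deg [  9.2 -14.7] lean -2.9
real	0m14.817s
user	0m15.047s
sys	0m0.249s
```

```bash
cat > t.py <<'E'
from kin import *
s=r.get_state(); e=s['tcp_pos'][:2]-q[:2]; c_,s_=np.cos(q[2]),np.sin(q[2]); print('now bed',c_*e[0]+s_*e[1],-s_*e[0]+c_*e[1])
cy=q[4]
def go(P,lean,seed):
    z=ik(W(q,P),tilt(lean),1,seed) ; 
    print(P,lean,z[0].round(1) if z else 'NONE'); return z[0] if z else seed
for L in (18,20,22):
    sd=A([11.3,12.9,-42.6,22.9,-16.8,49.9])
    for P in([-.047,cy,.112],[-.047,-.06,.112],[-.047,.0,.112],[-.047,.04,.112],[-.07,.04,.17],[-.09,.04,.22]): sd=go(P,L,sd)
    sd=A([11.3,12.9,-42.6,22.9,-16.8,49.9])
    for P in([-.06,cy,.145],[-.075,cy,.18],[-.085,cy,.20],[-.1,cy,.22]): sd=go(P,L,sd)
go([-.085,cy,.2],10,sd)
E
python3 t.py
```

```text
now bed -0.0653661837924628 -0.12370890676956538
[-0.047, np.float64(-0.11577875680336436), 0.112] 18 [ 12.1  12.5 -39.7  16.6 -21.6  55.4]
[-0.047, -0.06, 0.112] 18 [ 17.8  12.5 -41.4  21.7 -21.2  45. ]
[-0.047, 0.0, 0.112] 18 [ 23.6  13.2 -41.8  26.  -21.6  35.5]
[-0.047, 0.04, 0.112] 18 [ 27.3  13.9 -41.2  27.9 -22.3  30.2]
[-0.07, 0.04, 0.17] 18 [ 30.1   7.9 -37.8  21.2 -31.7  35.2]
[-0.09, 0.04, 0.22] 18 [ 32.1   3.  -34.9  18.2 -39.5  37.2]
[-0.06, np.float64(-0.11577875680336436), 0.145] 18 [ 13.    8.8 -38.1  14.1 -26.9  57.5]
[-0.075, np.float64(-0.11577875680336436), 0.18] 18 [ 13.9   4.9 -36.6  12.4 -32.3  58.8]
[-0.085, np.float64(-0.11577875680336436), 0.2] 18 [ 14.5   2.6 -35.9  11.7 -35.3  59.1]
[-0.1, np.float64(-0.11577875680336436), 0.22] 18 [ 15.3  -0.1 -35.7  11.3 -38.4  59. ]
[-0.047, np.float64(-0.11577875680336436), 0.112] 20 [ 11.7  11.7 -43.6  23.  -17.1  49.5]
[-0.047, -0.06, 0.112] 20 [ 16.9  11.7 -45.7  30.4 -16.4  37.3]
[-0.047, 0.0, 0.112] 20 [ 22.3  12.3 -46.3  35.9 -17.   26.7]
[-0.047, 0.04, 0.112] 20 [ 25.9  13.1 -45.7  37.9 -18.   21.4]
[-0.07, 0.04
[... 614 characters left out ...]
  23.2]
[-0.047, 0.0, 0.112] 22 [ 17.6  11.4 -51.9  54.3 -11.4  12.5]
[-0.047, 0.04, 0.112] 22 [ 21.7  12.2 -50.9  54.8 -13.1   8.2]
[-0.07, 0.04, 0.17] 22 [ 29.7   6.3 -44.6  32.7 -25.   24.4]
[-0.09, 0.04, 0.22] 22 [ 32.8   1.2 -40.7  26.  -33.8  29.3]
[-0.06, np.float64(-0.11577875680336436), 0.145] 22 [ 12.6   7.2 -45.   24.1 -18.7  47.9]
[-0.075, np.float64(-0.11577875680336436), 0.18] 22 [ 14.2   3.1 -42.4  19.3 -25.2  51.8]
[-0.085, np.float64(-0.11577875680336436), 0.2] 22 [ 15.    0.7 -41.3  17.7 -28.7  53.1]
[-0.1, np.float64(-0.11577875680336436), 0.22] 22 [ 16.1  -2.1 -40.8  16.6 -32.1  53.5]
[-0.085, np.float64(-0.11577875680336436), 0.2] 10 [ 12.6   6.7 -26.8   4.7 -47.2  66.7]
```

```bash
python3 -c "
from mv import *
print(cmd([-.11,q[4],.24],20))"
```

```text
(array([-0.0863,  0.0279,  0.0818]), array([ 0.0012,  0.1334, -0.012 ]))
```

Emit:
arm_command(travel=[[-0.04, 0.014, 0.04], [-0.086, 0.028, 0.082], [-0.086, 0.028, 0.082], [-0.086, 0.028, 0.082], [-0.086, 0.028, 0.082]], delta_rot=[[0, 0.06, 0], [0, 0.133, -0.012], [0, 0.133, -0.012], [0, 0.133, -0.012], [0, 0.133, -0.012]])

```text
time_s: 3.9
tcp_pos: [0.5342, -0.0878, 0.241]
eef_rot: [-179.9, -20.1, -7.7]
contact_force: [0.2, 0.5, 0.5]
gripper_width: 0.0706
gripper_force: 0.0
```

```bash
python3 -c "
from mv import *
s=r.get_state();print(s['joints'],s['eef_rot'],s['tcp_pos'],cmd([-.082,q[4],.202],20),cmd([-.11,q[4],.24],20))"
```

```text
[ 16.67252431  -3.42511374 -37.12854166  13.05566388 -38.53033766
  56.68395307] [-179.91982845  -20.12991984   -7.6951162 ] [ 0.53418863 -0.08779739  0.24101267] (array([ 0.0538, -0.0123, -0.078 ]), array([-0.0006,  0.0015, -0.002 ])) (array([-0.0016, -0.0047, -0.002 ]), array([-0.0006,  0.0015, -0.002 ]))
```

Emit:
arm_command(travel=[[0.027, -0.007, -0.04], [0.054, -0.012, -0.078], [0.07, -0.014, -0.12], [0.086, -0.016, -0.168], [0.103, -0.019, -0.215], [0.119, -0.021, -0.258], [0.119, -0.021, -0.258], [0.119, -0.021, -0.258]], delta_rot=[[0, 0, 0], [0, 0, 0], [0, 0, 0], [0, 0, 0], [0, 0, 0], [0, 0, 0], [0, 0, 0], [0, 0, 0]])

```text
time_s: 4.9
tcp_pos: [0.593, -0.1008, 0.111]
eef_rot: [179.9, -20.0, -7.8]
contact_force: [-0.2, -0.4, -0.1]
gripper_width: 0.0702
gripper_force: 0.0
```

```bash
python3 -c "
from mv import *
s=r.get_state();print(s['joints'],s['eef_rot'],s['contact_force'],cmd([-.049,q[4],.112],20)); snap('wrist','w2')"
```

```text
[ 11.49805988  11.57462818 -44.13215806  23.55580975 -16.67157313
  49.11529387] [179.90702066 -20.01409863  -7.80211771] [-0.16572155 -0.43797162 -0.06789347] (array([0.0016, 0.0046, 0.002 ]), array([ 0.001 ,  0.    , -0.0001]))
```

View pics/w2.png

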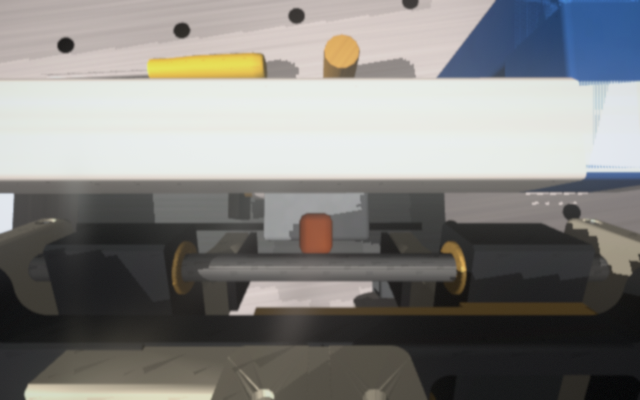

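The handle sits at (316,233), centred between the fingers, and the beam is clear ahead at row 190. No contact force, so I'm closing.

Emit:
arm_command(travel=[[0, 0, 0], [0, 0, 0], [0, 0, 0], [0, 0, 0], [0, 0, 0], [0, 0, 0]], delta_rot=[[0, 0, 0], [0, 0, 0], [0, 0, 0], [0, 0, 0], [0, 0, 0], [0, 0, 0]], grip=0, newtons=40)

```text
time_s: 5.7
tcp_pos: [0.5935, -0.1001, 0.1104]
eef_rot: [179.9, -20.0, -7.8]
contact_force: [-6.3, 12.4, -0.2]
gripper_width: 0.0155
gripper_force: 15.1
```

Emit:
arm_command(travel=[[0.001, 0.01, 0], [0.004, 0.03, 0], [0.007, 0.05, 0], [0.01, 0.07, 0], [0.012, 0.09, 0], [0.015, 0.11, 0], [0.018, 0.13, 0], [0.021, 0.15, 0], [0.023, 0.168, 0], [0.026, 0.186, 0], [0.027, 0.198, 0], [0.027, 0.198, 0]], delta_rot=[[0, 0, 0], [0, 0, 0], [0, 0, 0], [0, 0, 0], [0, 0, 0], [0, 0, 0], [0, 0, 0], [0, 0, 0], [0, 0, 0], [0, 0, 0], [0, 0, 0], [0, 0, 0]])

```text
time_s: 7.2
tcp_pos: [0.6064, -0.0035, 0.1103]
eef_rot: [179.8, -19.9, -7.9]
contact_force: [3.9, -10.0, 0.2]
gripper_width: 0.0155
gripper_force: 40.0
```

```bash
python3 -c "
from mv import *
s=r.get_state();print(s['joints'],s['contact_force'],s['moment']); 
e=s['tcp_pos'][:2]-q[:2];c,d=np.cos(q[2]),np.sin(q[2]);print(c*e[0]+d*e[1],-d*e[0]+c*e[1])
snap('top','top1');a=cv2.imread('pics/top1.png')[130:250,255:455]
b=snap('side','side1')['img'][140:290,290:420,::-1]
a=cv2.resize(a,None,fx=3,fy=3,interpolation=2);b=cv2.resize(b,(360*130//150,360),interpolation=2)
cv2.imwrite('pics/c1.png',cv2.resize(np.hstack([a[:,:480],b]),None,fx=1.0,fy=1.0))"
```

```text
[ 20.43673552  11.98356005 -46.98153427  35.77579127 -16.42531327
  28.42970504] [  3.93229752 -10.00956707   0.21010648] [-3.23852723 -0.43737715 -1.07994991]
-0.0495313759850264 -0.019938998098380494
```

View pics/c1.png

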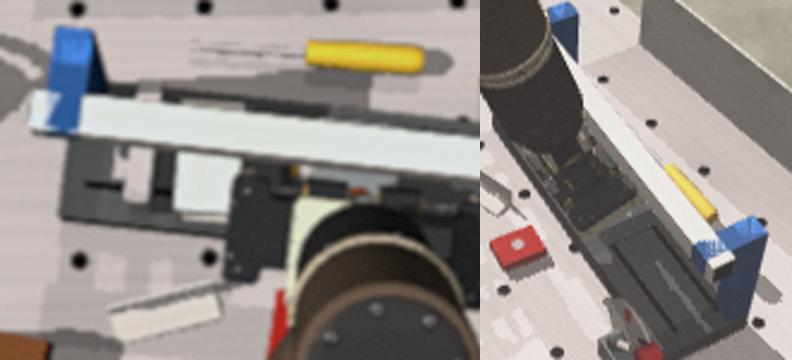

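The gripper holds the handle. The tube lies just short of the fence, with the gap at top crop (165,185), and nothing else has moved. I'll advance slowly and watch the force.

Emit:
arm_command(travel=[[0.0005, 0.004, 0], [0.001, 0.008, 0], [0.0016, 0.012, 0], [0.0022, 0.016, 0], [0.0028, 0.02, 0], [0.0033, 0.024, 0], [0.0038, 0.028, 0], [0.0044, 0.032, 0]], delta_rot=[[0, 0, 0], [0, 0, 0], [0, 0, 0], [0, 0, 0], [0, 0, 0], [0, 0, 0], [0, 0, 0], [0, 0, 0]])

```text
time_s: 8.3
tcp_pos: [0.6083, 0.0115, 0.1103]
eef_rot: [179.7, -19.9, -8.0]
contact_force: [5.5, -14.4, 0.3]
gripper_width: 0.0158
gripper_force: 39.9
```

Emit:
arm_command(travel=[[0.0005, 0.004, 0], [0.001, 0.008, 0], [0.0016, 0.012, 0], [0.0022, 0.016, 0]], delta_rot=[[0, 0, 0], [0, 0, 0], [0, 0, 0], [0, 0, 0]])

```text
time_s: 8.8
tcp_pos: [0.6094, 0.0193, 0.1103]
eef_rot: [179.7, -19.9, -8.0]
contact_force: [5.2, -14.7, 2.0]
gripper_width: 0.0155
gripper_force: 39.9
```

Emit:
arm_command(travel=[[0.0005, 0.004, 0], [0.001, 0.008, 0], [0.0016, 0.012, 0]], delta_rot=[[0, 0, 0], [0, 0, 0], [0, 0, 0]])

```text
time_s: 9.18
tcp_pos: [0.6102, 0.0253, 0.1103]
eef_rot: [179.7, -19.9, -8.0]
contact_force: [5.2, -15.4, 0.1]
gripper_width: 0.0156
gripper_force: 39.9
```

Emit:
arm_command(travel=[[0.0005, 0.004, 0], [0.001, 0.008, 0], [0.0016, 0.012, 0]], delta_rot=[[0, 0, 0], [0, 0, 0], [0, 0, 0]])

```text
time_s: 9.55
tcp_pos: [0.611, 0.0312, 0.1103]
eef_rot: [179.7, -19.9, -8.0]
contact_force: [6.4, -15.8, 1.0]
gripper_width: 0.0155
gripper_force: 39.9
```

Emit:
arm_command(travel=[[0.0005, 0.004, 0], [0.001, 0.008, 0]], delta_rot=[[0, 0, 0], [0, 0, 0]])

```text
time_s: 9.8
tcp_pos: [0.6115, 0.035, 0.1103]
eef_rot: [179.7, -19.9, -8.0]
contact_force: [6.8, -15.2, 0.3]
gripper_width: 0.0154
gripper_force: 39.9
```

Emit:
arm_command(travel=[[0.0005, 0.004, 0], [0.001, 0.008, 0]], delta_rot=[[0, 0, 0], [0, 0, 0]])

```text
time_s: 10.05
tcp_pos: [0.612, 0.0389, 0.1103]
eef_rot: [179.7, -19.9, -8.0]
contact_force: [7.6, -15.6, 0.6]
gripper_width: 0.0154
gripper_force: 39.9
```

```bash
python3 -c "
from mv import *
a=snap('top','top2')['img'][150:215,262:352,::-1];b=snap('side','side2')['img'][150:250,285:385,::-1]
cv2.imwrite('pics/c2.png',np.hstack([cv2.resize(a,(498,360),interpolation=2),cv2.resize(b,(300,360),interpolation=2)]))"
```

```text
(no output)
```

View pics/c2.png

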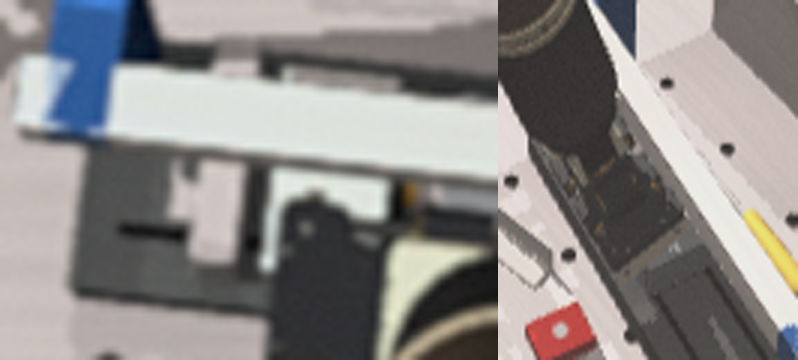

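The tube's left edge is at about 270 in the crop and the fence's right edge at about 245, so roughly 10 mm remain. The tube has begun to move with the pad.

Emit:
arm_command(travel=[[0.0005, 0.004, 0], [0.001, 0.008, 0], [0.0016, 0.012, 0]], delta_rot=[[0, 0, 0], [0, 0, 0], [0, 0, 0]])

```text
time_s: 10.52
tcp_pos: [0.6128, 0.0448, 0.1103]
eef_rot: [179.7, -19.9, -8.0]
contact_force: [6.4, -17.7, 2.4]
gripper_width: 0.0154
gripper_force: 39.9
```

Emit:
arm_command(travel=[[0.0003, 0.002, 0], [0.0006, 0.004, 0]], delta_rot=[[0, 0, 0], [0, 0, 0]])

```text
time_s: 10.78
tcp_pos: [0.6131, 0.0469, 0.1103]
eef_rot: [179.7, -19.9, -8.0]
contact_force: [7.1, -16.5, 1.7]
gripper_width: 0.0155
gripper_force: 39.9
```

Emit:
arm_command(travel=[[0.0003, 0.002, 0], [0.0006, 0.004, 0]], delta_rot=[[0, 0, 0], [0, 0, 0]])

```text
time_s: 11.02
tcp_pos: [0.6134, 0.0488, 0.1103]
eef_rot: [179.7, -19.9, -8.0]
contact_force: [5.9, -16.1, 2.3]
gripper_width: 0.0153
gripper_force: 39.9
```

Emit:
arm_command(travel=[[0.0003, 0.002, 0], [0.0006, 0.004, 0]], delta_rot=[[0, 0, 0], [0, 0, 0]])

```text
time_s: 11.28
tcp_pos: [0.6136, 0.0507, 0.1103]
eef_rot: [179.7, -19.9, -8.0]
contact_force: [6.5, -17.2, 2.2]
gripper_width: 0.0154
gripper_force: 39.9
```

Emit:
arm_command(travel=[[0.0003, 0.002, 0], [0.0006, 0.004, 0]], delta_rot=[[0, 0, 0], [0, 0, 0]])

```text
time_s: 11.52
tcp_pos: [0.6138, 0.0521, 0.1103]
eef_rot: [179.6, -19.9, -8.1]
contact_force: [7.4, -19.8, 3.0]
gripper_width: 0.0153
gripper_force: 39.9
```

Emit:
arm_command(travel=[[0.0003, 0.002, 0]], delta_rot=[[0, 0, 0]])

```text
time_s: 11.65
tcp_pos: [0.6139, 0.0529, 0.1103]
eef_rot: [179.6, -19.9, -8.1]
contact_force: [8.6, -20.7, 2.9]
gripper_width: 0.0157
gripper_force: 39.9
```

Emit:
arm_command(travel=[[0, 0, 0], [0, 0, 0]], delta_rot=[[0, 0, 0], [0, 0, 0]])

```text
time_s: 11.9
tcp_pos: [0.6139, 0.0529, 0.1103]
eef_rot: [179.6, -19.9, -8.1]
contact_force: [6.8, -19.4, 2.4]
gripper_width: 0.0154
gripper_force: 39.9
```

```bash
python3 -c "
from mv import *
for i in range(6):
  c=viewer.capture('top'); s=r.get_state(); print(s['contact_force'].round(1),s['tcp_pos'].round(4))
a=snap('top','top3')['img'][150:215,262:352,::-1]
cv2.imwrite('pics/c3.png',cv2.resize(a,(798,576),interpolation=2))"
```

```text
[  6.1 -18.6   2.6] [0.6139 0.053  0.1103]
[  7.6 -19.9   2.1] [0.6139 0.0529 0.1103]
[  6.3 -19.7   2.4] [0.6139 0.0529 0.1103]
[  7.4 -19.5   3.5] [0.6139 0.053  0.1103]
[  6.6 -19.    3.2] [0.6139 0.0529 0.1103]
[  6.8 -18.8   2.3] [0.6139 0.053  0.1103]
```

View pics/c3.png

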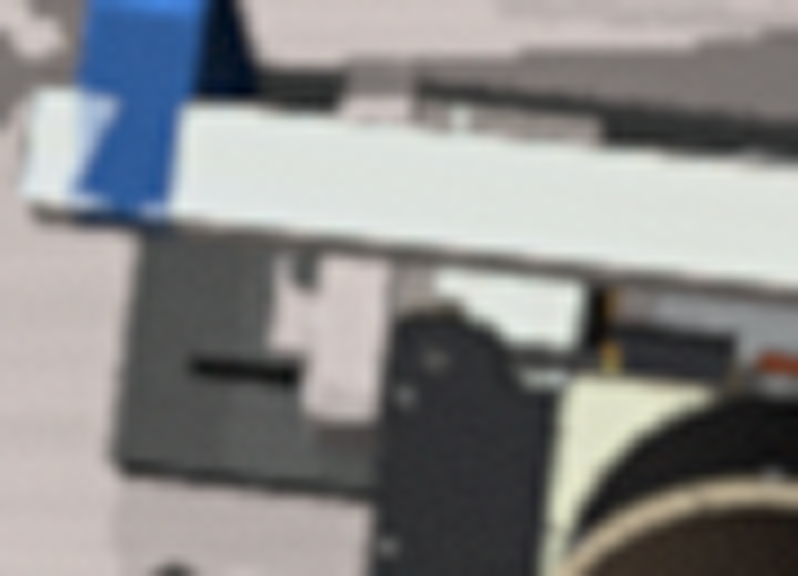

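The tube now meets the fence: the fence edge is at 388 and the tube begins right there. The load is about 5 N over sliding friction. One more small step, then hold.

Emit:
arm_command(travel=[[0.0003, 0.002, 0], [0.0003, 0.002, 0], [0.0003, 0.002, 0], [0.0003, 0.002, 0]], delta_rot=[[0, 0, 0], [0, 0, 0], [0, 0, 0], [0, 0, 0]])

```text
time_s: 12.75
tcp_pos: [0.614, 0.0536, 0.1103]
eef_rot: [179.6, -19.9, -8.1]
contact_force: [7.0, -20.6, 2.7]
gripper_width: 0.0156
gripper_force: 39.9
```

Emit:
arm_command(travel=[[-0.0003, -0.002, 0], [-0.0003, -0.002, 0]], delta_rot=[[0, 0, 0], [0, 0, 0]])

```text
time_s: 13.0
tcp_pos: [0.614, 0.0536, 0.1103]
eef_rot: [179.7, -19.9, -8.0]
contact_force: [5.8, -15.9, 1.9]
gripper_width: 0.0153
gripper_force: 39.9
```

Emit:
arm_command(travel=[[-0.0004, -0.003, 0], [-0.0005, -0.004, 0], [-0.0005, -0.004, 0]], delta_rot=[[0, 0, 0], [0, 0, 0], [0, 0, 0]])

```text
time_s: 13.38
tcp_pos: [0.6141, 0.0534, 0.1103]
eef_rot: [179.8, -19.9, -7.9]
contact_force: [1.8, -8.5, 2.5]
gripper_width: 0.0153
gripper_force: 40.0
```

Emit:
arm_command(travel=[[0, 0, 0], [0, 0, 0], [0, 0, 0], [0, 0, 0], [0, 0, 0]], delta_rot=[[0, 0, 0], [0, 0, 0], [0, 0, 0], [0, 0, 0], [0, 0, 0]], grip=0.5)

```text
time_s: 14.0
tcp_pos: [0.6145, 0.0555, 0.1104]
eef_rot: [179.9, -20.0, -7.8]
contact_force: [0.0, -0.6, -0.3]
gripper_width: 0.0435
gripper_force: 0.0
```

```bash
python3 -c "
from mv import *
print(cmd([-.085,.04,.21],20))"
```

```text
(array([-0.0702,  0.0105,  0.1993]), array([ 0.0009, -0.0003, -0.0004]))
```

Emit:
arm_command(travel=[[-0.014, 0.002, 0.04], [-0.03, 0.004, 0.085], [-0.05, 0.007, 0.14], [-0.07, 0.01, 0.2], [-0.1, 0.01, 0.24], [-0.12, 0.01, 0.26], [-0.12, 0.01, 0.26]], delta_rot=[[0, 0, 0], [0, 0, 0], [0, 0, 0], [0, 0, 0], [0, 0, 0], [0, 0, 0], [0, 0, 0]])

```text
time_s: 14.88
tcp_pos: [0.5543, 0.0606, 0.2409]
eef_rot: [180.0, -20.0, -7.8]
contact_force: [0.7, 0.9, 0.5]
gripper_width: 0.0439
gripper_force: 0.0
```

```bash
cat > t2.py <<'E'
from mv import *
def kn(a): b=np.radians(50)-a; return np.array([-.105,-.19-.08*np.sin(b),.05+.08*np.cos(b)])
E
python3 -c "
from t2 import *
print(q[5],kn(q[5]),cmd(kn(q[5])+[0,0,.11],0)); print(r.get_state()['joints'])"
```

```text
0.06960561863846194 [-0.105      -0.24755872  0.10556072] (array([-0.0679, -0.5639, -0.0507]), array([ 0.0306,  0.2206, -0.0006]))
[ 34.22297494  -1.1040972  -37.79247089  20.91466323 -40.07522555
  33.45751922]
```

Emit:
arm_command(travel=[[-0.06, 0, 0], [-0.07, -0.06, 0], [-0.07, -0.15, 0], [-0.07, -0.24, 0], [-0.07, -0.33, 0], [-0.068, -0.42, 0], [-0.068, -0.5, 0], [-0.068, -0.564, -0.02], [-0.068, -0.564, -0.05], [-0.068, -0.564, -0.05], [-0.068, -0.564, -0.05]], delta_rot=[[0, 0.06, 0], [0.01, 0.12, 0], [0.02, 0.18, 0], [0.03, 0.22, 0], [0.03, 0.22, 0], [0.03, 0.22, 0], [0.03, 0.22, 0], [0.03, 0.22, 0], [0.03, 0.22, 0], [0.03, 0.22, 0], [0.03, 0.22, 0]])

```text
time_s: 16.25
tcp_pos: [0.5208, -0.2211, 0.2152]
eef_rot: [179.9, 0.0, -7.7]
contact_force: [0.2, -0.1, 0.4]
gripper_width: 0.0439
gripper_force: 0.0
```

```bash
python3 -c "
from t2 import *
s=r.get_state(); print(s['eef_rot'],s['joints'],cmd(kn(q[5])+[0,0,.011],0))
a=snap('wrist','w3')['img'][:,:,::-1];b=snap('top','top4')['img'][150:210,262:352,::-1]
cv2.imwrite('pics/c4.png',np.vstack([cv2.resize(a,(480,300)),cv2.resize(b,(480,300),interpolation=2)]))"
```

```text
[ 1.79880816e+02  2.45299566e-02 -7.74413643e+00] [ -3.11404262  11.59109041 -15.93279867   0.13168284 -62.51024363
  85.3091134 ] (array([-0.0008, -0.0005, -0.1974]), array([ 0.0013, -0.0004, -0.0011]))
```

View pics/c4.png

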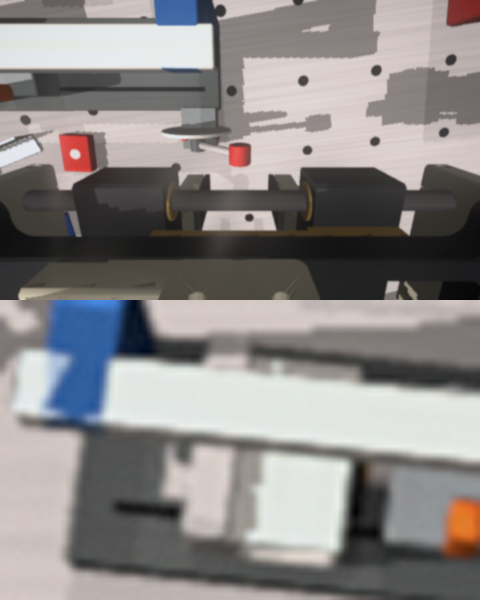

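The tube is flush with the fence. The grey strip at crop (245,500) is the fence's shadow on the tube. The knob appears in the wrist view at full-resolution (320,206); I'll check that against the prediction.

```bash
python3 -c "
from t2 import *
c=pickle.load(open('pics/w3.pkl','rb')); s=c['s']
R=Ro.from_euler('xyz',s['eef_rot'],degrees=True).as_matrix(); M=np.linalg.inv(c['mount'])
for a in (0,.0696,.14):
  p=c['camera_matrix']@(M[:3,:3]@(R.T@(W(q,kn(a))-s['tcp_pos']))+M[:3,3]); print(a,(p[:2]/p[2]).round(1))
im=c['img'].astype(int); m=(im[...,0]>120)&(im[...,1]<60)&(im[...,2]<60); m[:180]=0;m[:,:290]=0;m[:,350:]=0
y,x=np.nonzero(m); print(x.min(),x.max(),y.min(),y.max(),x.mean(),y.mean())
k0=kn(q[5])
s0=s['tcp_pos']
for a in np.linspace(q[5],1.05,9): print(round(a,2),((W(q,kn(a)+[0,.009,.011])-s0)/.5).round(4))
"
```

```text
0 [323.4 206.1]
0.0696 [319.2 207.3]
0.14 [314.5 208.5]Traceback (most recent call last):
  File "<string>", line 8, in <module>
    y,x=np.nonzero(m); print(x.min(),x.max(),y.min(),y.max(),x.mean(),y.mean())
                             ~~~~~^^
    return umr_minimum(a, axis, None, out, keepdims, initial, where)
ValueError: zero-size array to reduction operation minimum which has no identity
```

Prediction matches. Descending over the knob.

Emit:
arm_command(travel=[[0, 0, -0.05], [0, 0, -0.1], [0, 0, -0.15], [0, 0, -0.197], [0, 0, -0.197], [0, 0, -0.197]], delta_rot=[[0, 0, 0], [0, 0, 0], [0, 0, 0], [0, 0, 0], [0, 0, 0], [0, 0, 0]])

```text
time_s: 17.1
tcp_pos: [0.5214, -0.2215, 0.1182]
eef_rot: [179.9, -0.1, -7.7]
contact_force: [-0.0, -0.4, 1.0]
gripper_width: 0.0439
gripper_force: 0.0
```

```bash
python3 -c "
from t2 import *
s=r.get_state(); s0=s['tcp_pos']; print(s['contact_force'])
for a in np.linspace(q[5],1.05,12): print(round(a,2),((W(q,kn(a)+[0,.009,.011])-s0)/.5).round(4))
"
```

```text
[-0.0420577  -0.36066777  1.00373646]
0.07 [ 0.0003  0.0181 -0.0032]
0.16 [0.0017 0.0283 0.0066]
0.25 [0.0032 0.0394 0.0155]
0.34 [0.0048 0.0512 0.0233]
0.43 [0.0066 0.0637 0.03  ]
0.52 [0.0084 0.0767 0.0356]
0.6 [0.0102 0.0901 0.04  ]
0.69 [0.0121 0.1039 0.0431]
0.78 [0.014  0.1179 0.045 ]
0.87 [0.016  0.132  0.0457]
0.96 [0.0179 0.1461 0.0451]
1.05 [0.0198 0.1601 0.0432]
```

Emit:
arm_command(travel=[[0, 0.009, -0.003], [0.0003, 0.018, -0.003], [0.0017, 0.028, 0.0066], [0.003, 0.039, 0.0155], [0.005, 0.051, 0.0233], [0.0066, 0.064, 0.03], [0.0084, 0.077, 0.0356], [0.01, 0.09, 0.04], [0.012, 0.104, 0.043], [0.014, 0.118, 0.045], [0.015, 0.125, 0.0455], [0.016, 0.132, 0.0457], [0.017, 0.139, 0.0455], [0.018, 0.146, 0.045], [0.018, 0.146, 0.045]], delta_rot=[[0, 0, 0], [0, 0, 0], [0, 0, 0], [0, 0, 0], [0, 0, 0], [0, 0, 0], [0, 0, 0], [0, 0, 0], [0, 0, 0], [0, 0, 0], [0, 0, 0], [0, 0, 0], [0, 0, 0], [0, 0, 0], [0, 0, 0]])

```text
time_s: 18.98
tcp_pos: [0.5294, -0.1481, 0.1391]
eef_rot: [179.9, 0.0, -7.8]
contact_force: [-0.5, -0.3, 1.1]
gripper_width: 0.0438
gripper_force: 0.3
```

```bash
python3 -c "
from t2 import *
s=r.get_state(); s0=s['tcp_pos']; print(s['contact_force'],((W(q,kn(1.05)+[0,.009,.011])-s0)/.5).round(4))
a=snap('side','side5')['img'][240:310,320:420,::-1];b=snap('wrist','w5')['img'][:,:,::-1]
cv2.imwrite('pics/c5.png',np.vstack([cv2.resize(a,(400,280),interpolation=2),cv2.resize(b,(400,250))]))
"
```

```text
[-0.47959719 -0.30277118  1.10342834] [0.0039 0.0133 0.0014]
```

View pics/c5.png

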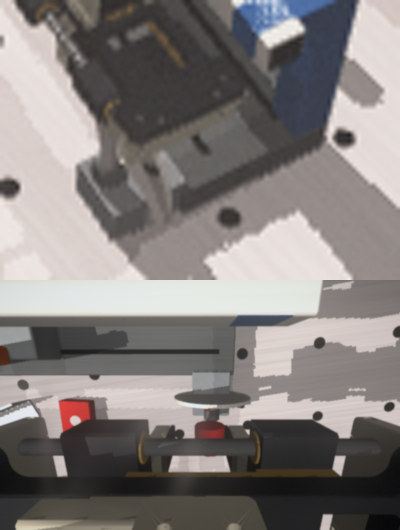

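The knob (wrist column about 334, against the right-hand finger) has swung just past upright. A last small push, then I lift off.

Emit:
arm_command(travel=[[0.001, 0.007, 0], [0.002, 0.014, 0], [0.002, 0.014, 0], [0.002, 0.014, 0]], delta_rot=[[0, 0, 0], [0, 0, 0], [0, 0, 0], [0, 0, 0]])

```text
time_s: 19.58
tcp_pos: [0.5306, -0.1414, 0.1393]
eef_rot: [179.9, -0.0, -7.8]
contact_force: [0.5, -0.6, -0.6]
gripper_width: 0.0438
gripper_force: 0.1
```

Emit:
arm_command(travel=[[-0.001, -0.008, 0], [-0.001, -0.008, 0.04], [-0.001, -0.008, 0.1], [-0.02, -0.008, 0.18], [-0.1, -0.008, 0.22], [-0.2, -0.008, 0.22], [-0.2, -0.008, 0.22], [-0.2, -0.008, 0.22]], delta_rot=[[0, 0, 0], [0, 0, 0], [0, 0, 0], [0, 0, 0], [0, 0, 0], [0, 0, 0], [0, 0, 0], [0, 0, 0]])

```text
time_s: 20.58
tcp_pos: [0.4309, -0.1457, 0.25]
eef_rot: [179.9, -0.1, -7.8]
contact_force: [-0.7, -0.2, 0.3]
gripper_width: 0.0441
gripper_force: 0.0
```

```bash
python3 -c "
from t2 import *
from fit import proj
res={}
for n in('top','side','wrist'):
  c=snap(n,n+'6'); s=c['s']; R=Ro.from_euler('xyz',s['eef_rot'],degrees=True).as_matrix()
  if n=='wrist': M=np.linalg.inv(c['mount']); c['R']=M[:3,:3]@R.T; c['t']=M[:3,3]-c['R']@s['tcp_pos']
  P=[proj(c,W(q,kn(a))) for a in(.9,1.05,1.2)]; print(n,[p.round(1).tolist() for p in P])
  u,v=P[1].round().astype(int); im=c['img'].astype(int); y0,x0=max(v-25,0),max(u-25,0); w=im[y0:v+25,x0:u+25]
  m=((w[...,0]>80)&(w[...,0]>2.2*w[...,1])&(w[...,0]>2.2*w[...,2])).astype('uint8')
  nn,l,st,ce=cv2.connectedComponentsWithStats(m); print([(st[i][4],(ce[i]+[x0,y0]).round(1).tolist()) for i in range(1,nn) if st[i][4]>8])
  if n=='top': a=c['img'][150:250,262:472,::-1]
  if n=='wrist': b=c['img'][:,:,::-1]
cv2.imwrite('pics/c6.png',np.vstack([cv2.resize(a,(630,300),interpolation=2),cv2.resize(b[:300],(630,295))]))
"
```

```text
top [[444.8, 233.9], [439.4, 233.3], [434.1, 232.9]]
[(np.int32(111), [439.1, 233.8])]
side [[348.2, 265.6], [345.8, 262.5], [343.5, 259.9]]
[(np.int32(14), [348.3, 262.0])]
wrist [[322.9, 87.8], [308.4, 88.0], [294.5, 88.4]]
[(np.int32(812), [306.5, 84.7])]
```

View pics/c6.png

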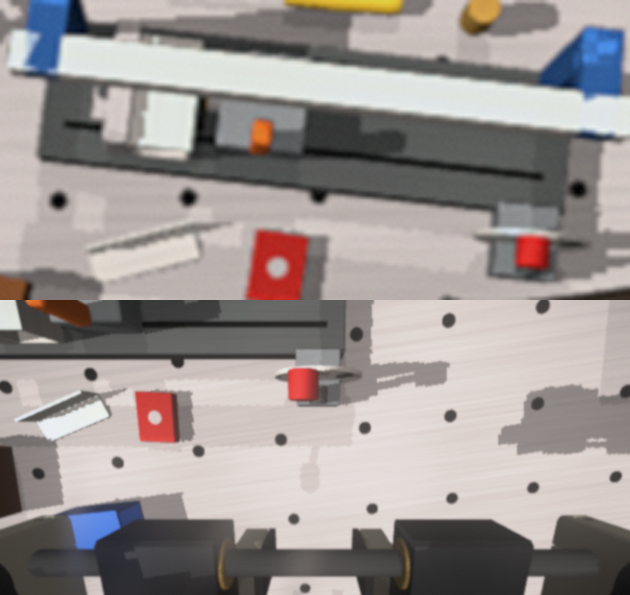

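The lever reads about 1.06 rad (knob at wrist (306,85), top (439,234)). The tube sits between fence and pad, the bystanders are in place and the arm is clear. Handing in.

```bash
python3 -c "
from plant import *
print(close_job())"
```

```text
the job is handed in; nothing more can be done
None
```

The job is handed in, with no verdict returned: the tube is nipped flush to the fence at about 6 N (judged from the wrist force, about 4 mm of pad travel), the lock lever is at about 1.06 rad by camera, the arm is clear, and the pictures show no bystander moved.

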